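Pop the photometer's sample lid

ROBOT

A 7-joint arm with a two-finger parallel gripper is mounted at the origin on the work surface. World frame = base frame: x ahead of the robot, y to its left, z up, the work surface at z = 0. Lengths are in m, angles in rad, forces in N, time in s.
With the tool pointing down it reaches from about 0.425 to 0.925 m from the base axis. Payload 6.8 kg.
Tool frame: the origin (TCP) lies at the very end of the fingers, on their centre line; the grasp point (between the pads) lies bot.hold_point_z behind it (bot.hold_point_z is the distance from the TCP to the grasp point, in m); x points along the fingers, z is the direction in which the jaws open and shut, and the axes are right-handed (so a half turn about x gives the same grasp; the last joint's range is limited). The gripper opens to 85 mm and grips with 20 to 120 N. Pads are 22 mm wide; open, the fingers measure 114 mm over their backs; the gripper's body (76 mm by 85 mm) begins 54 mm behind the grasp point. The pads swing forward as they close: fully open they stand 13 mm farther back than shut.
Start: joints at [-1.435, 0.477, 0.022, 1.555, -0.011, 1.109, -0.083], TCP at [0.163, 0.655, 0.231] pointing down, gripper open.
Joint ranges: [-2.96, 2.96], [-0.34, 2.1], [-1.41, 1.46], [0.24, 2.44], [-1.37, 4.51], [0.17, 1.92], [-2.96, 2.96]. Speed limits (rad/s): [2.39, 2.39, 3.14, 3.14, 3.14, 3.14, 3.14].

INTERFACE

Orientations are given as a unit quaternion [w, x, y, z].
In Python, from station import bot gives the robot as it stands.
- The arm moves only by the tool drive_tool, never from a script. Its arguments are lists of equal length, an entry for each row: "slide": the shift along the world's x, y, z in mm, a list of three; "turn": the turn, a rotation vector about the world's x, y, z in rad, a list of three; "gripper": the opening, from 0 (shut) to 1 (fully open). A call has 1 to 10 rows; each row is the pose to reach, as a shift and turn from the pose measured when the call began; what a row does not reach only later rows make up. A row lasts 1/10 s, in which the tool goes at most 50 mm and 8.59 degrees, less where a joint would pass 70% of its speed; a pose out of reach is approached as far as the arm can. A call with a gripper value outside its range is refused whole. The fingers move at their own pace and stop on an object; "squeeze" is the grip in N (left out, the last holds). Time passes only in rows, so rows that repeat a pose let the fingers close. It gives the time, the measured TCP pose, the force and the opening at its end, in the units of the state.
- bot.get_obs(): the state, without advancing time (a new reading comes with each control period).
- bot.read_camera(name): name is "side" or "top"; returns a dict with "color" (420x560x3 uint8, red, green, blue), "fovy" (degrees; the focal length in pixels is half the picture's height over the tangent of half this angle, whatever the lens; pixels are square), "cx", "cy" (the principal point, pixels), "R" (3x3) and "t" (3): a world point X has camera coordinates R X + t. Camera axes: x right, y down, z forward; pixel columns grow to the right and rows downward; lengths in m; the calibration is good to about 2 mm. A picture is of the moment at which its call begins. There is no depth.
- bot.hand_in(): hands the job in, once; it reports no verdict.
The state is a dict: "t": time; "q": joint angles; "joint_vel": joint speeds; "joint_torque": joint torques, N m; "eef_pos": TCP position; "tool_rot": TCP orientation; "contact_force": force on the tool from outside, world axes, zero at the start; "torque": the same for the moment, N m; "gripper_width": opening from 0.0 (shut) to 1.0 (fully open).
Only numpy, scipy, OpenCV 4.12 (cv2) and the standard library are available. Lean on these libraries where they do the work, as an engineer would, in place of code of your own. Each camera call takes 0.05 s, during which the arm holds its last target.

TASK

Open the sample compartment of the bench photometer ready for the next cuvette: with a fingertip press once, gently, on the finger mark of its sample lid until the push-push latch lets go, draw back so that the lid springs up by itself, and wait to see that it stays fully open. Do not push on the lid again once it has popped up, keep the printer cover beside it shut, and leave the cuvette, tip box and bottle where they are.

Things in the scene. Friction and masses are not known exactly. Their poses are not given: they have to be found in the camera images.
- sample_lid_press (a point): point to press: centre of the round ribbed finger mark (24 mm) on top of the sample lid, 22 mm in from its free front edge, midway across. Lid: the longer of two grey lids set flush in the white deck, on the operator's right, 113 mm from front edge to rear hinge, 65 mm wide, 5 mm thick. Axes move with the lid; shut: x to the hinge, y to the operator's left, z up. Shut: 130 mm above the bench
- sample_lid_hinge (a point): middle of the sample lid's hinge line on the photometer, at deck height, 91.5 mm behind the mark; the hinge runs along y. Does not move with the lid. Wide open, the lid's front edge stands 102 mm above the deck, 46 mm in front of this line: a finger that leaves the mark straight up (or up and away from the hinge) at 0.1 m/s or more, to 150 mm above the deck, is clear of it
- sample_lid (a joint): lid angle, rad: 0 shut and latched, + opening, 1.15 fully open, - pressed in (noise about 0.01). Push-push latch: the mark pressed down about 2.2 mm (-0.024 rad, 3 N) frees it; it bottoms hard at 4.2 mm (6 N). Pressed less, it stays latched. Held down it stays down; as the finger draws back a damped spring (1.5 N) swings it up in about 1 s and keeps it up. Pushed down again it latches shut
- printer_cover (a joint): angle of the printer cover, rad: 0 shut and latched, + open. Same kind of latch; it must stay shut. It is the shorter grey lid, on the operator's left of the deck, 76 mm long and 93 mm wide, with the same finger mark and a paper slot across its rear
- printer_cover_press (a point): centre of the printer cover's finger mark, about 154 mm to the operator's left of the sample lid's mark: not to be pressed
- photometer: fixed bench photometer, 310 wide, 340 deep, 130 mm high: white shell, blue sides, sloping front with screen and keys, flat deck with two lids. Origin under its centre on the bench; x to its rear, y to the operator's left. Sample mark at (-8, -76, 130) mm, printer mark at (-8, 78, 130) mm. The deck round the lids (gap 1.5 mm) is rigid; a tip up to 35 mm across fits on the sample lid round its mark
- cuvette: bystander, loose: capped clear square cuvette standing on the photometer's deck between and behind the two lids, 14 mm square, 45 mm high. Origin at the centre of its underside
- tip_box: bystander, loose: clear box of orange pipette tips on the bench beside the photometer, 85 x 122 mm, 67 mm high, its clear lid standing open to 115 mm. Origin at the centre of its underside
- reagent_bottle: bystander, loose: amber bottle with blue cap on the bench beside the photometer, 62 mm across, 135 mm high. Origin at the centre of its underside

How it is judged:
On the way, in this order (a step that is already met when the one before it is completed fails the run):
1. the fingers press the sample lid in below flush (value of joint sample_lid below -0.012 rad and contact force between the fingers and sample_lid above 0.5 N), for 0.05 s.
2. the lid has sprung fully open and stays so for a second, untouched (value of joint sample_lid above 1 rad and contact force between each of the fingers, the arm and sample_lid below 0.1 N), for 1 s.
At the end, for the whole second after the job is handed in: The sample lid stands open by its own spring, more than 1.0 rad (57 degrees), at rest and untouched; the printer cover is shut and latched (within 0.02 rad); cuvette, tip box and bottle stand within 15 mm of where they were (value of joint sample_lid above 1 rad and velocity of joint sample_lid between -0.1 and 0.1 rad/s and value of joint printer_cover between -0.01 and 0.02 rad and distance of each of cuvette, tip_box, reagent_bottle from where it was at the start of the episode below 0.015 m).
It fails at once if the printer cover was pressed in or came open (value of joint printer_cover above 0.05 rad or value of joint printer_cover below -0.02 rad).
It fails at once if the lid was pushed or taken hold of again after it had popped up (value of joint sample_lid above 0.3 rad and contact force between any of the fingers, the arm and sample_lid above 3 N).
It fails at once if the lid was pressed with more than 40 N (contact force between any of the fingers, the arm and sample_lid above 40 N).
It fails at once if a bystander was shoved, lifted or carried more than 15 mm (distance of any of cuvette, tip_box, reagent_bottle from where it was at the start of the episode above 0.015 m).
It fails at once if a bystander was tipped over (angle between any of cuvette, tip_box, reagent_bottle's own z axis and vertical above 0.4 rad).
It also fails if it takes over 32 s, if anything falls off the work surface, if the arm or the gripper's body presses on something with over 40 N, if the wrist force passes 120 N, or if a joint passes its speed limit or range.

## Working session

There is one attempt and no reset: what is moved stays moved. The work goes in short steps, Python scripts to look and compute and a tool call to move; the robot and the scene stay as the last step left them, time stands still between calls to the robot, and variables do not carry over. Pictures are saved under pics/ and viewed, and the job is handed in when it is done.

Besides the shell and the picture viewer there is one more tool, called after "Request:" as a command line: name --argument value ..., lists and objects as JSON in quotes. drive_tool: Moves the arm, as the interface text tells. Its arguments: {"type":"object","properties":{"slide":{"type":"array"},"turn":{"type":"array"},"gripper":{"type":"array"},"squeeze":{"type":"number"}},"required":["slide","turn","gripper"]}

```bash
mkdir -p pics; ls; python3 - <<'E'
from station import bot
import cv2
o=bot.get_obs()
for k,v in o.items(): print(k,v)
for n in("side","top"):
    c=bot.read_camera(n); cv2.imwrite(f"pics/{n}0.png",c["color"][:,:,::-1]); print(n,c["fovy"],c["cx"],c["cy"],c["R"],c["t"])
print(bot.hold_point_z)
E
```

```text
pics
t 0.0
q [-1.43509477  0.47780883  0.02234951  1.55645462 -0.0114816   1.10930919
 -0.08310824]
joint_vel [ 6.47085236e-05  1.44678044e-03  1.75747704e-03  6.96078617e-04
 -6.49595690e-04 -2.72919583e-04 -1.39629087e-03]
joint_torque [-4.03893519e-04 -5.96464562e+01  1.60796039e+00 -2.81188738e+01
  1.25169702e-02  9.50303511e-03  3.22928167e-05]
eef_pos [0.16282254 0.65445222 0.23031873]
tool_rot [ 0.55660695 -0.4359395   0.55756537  0.43504748]
contact_force [ 0.09820251  0.21414424 -0.2387132 ]
torque [-0.04528969  0.04978868 -0.02123668]
gripper_width 1.0030238954768718
side 54.905772361749015 279.1608829750322 205.02839548903228 [[-0.91572478 -0.40164939  0.01122049]
 [-0.27295074  0.60132516 -0.75093671]
 [ 0.29486611 -0.69071399 -0.66027885]] [0.56906053 0.16960997 0.8380252 ]
top 43.28156931152157 285.565323380345 206.9026132385543 [[ 0.02002043 -0.99963278 -0.01826191]
 [-0.98233286 -0.01626806 -0.18643367]
 [ 0.18606812  0.02167175 -0.98229781]] [0.08658697 0.58214353 1.11316022]
0.0187
```

View pics/side0.png

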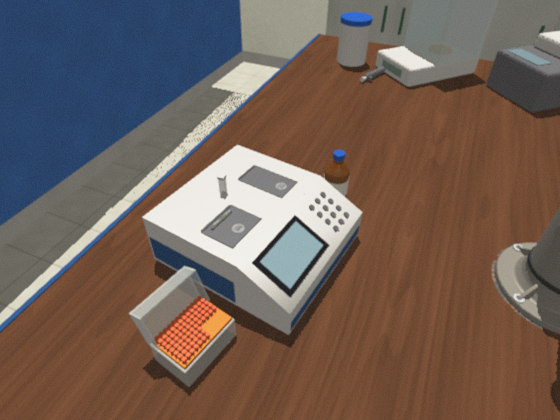

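View pics/top0.png

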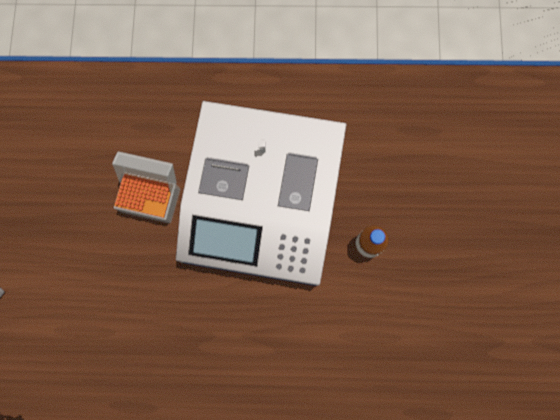

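The top view shows the sample lid on the right with its mark near (295,198), and the printer mark near (222,186). The side view has the sample mark near (281,186) and the printer mark near (238,228). The arm is out of the way in both views. Next I'll refine these positions.

```bash
cat > h.py <<'E'
import numpy as np, cv2
def ray(c,u,v):
    f=c["color"].shape[0]/2/np.tan(np.radians(c["fovy"])/2)
    R=np.array(c["R"]);t=np.array(c["t"])
    return -R.T@t, R.T@np.array([(u-c["cx"])/f,(v-c["cy"])/f,1])
def plane(c,u,v,z):
    o,d=ray(c,u,v); return o+d*(z-o[2])/d[2]
def proj(c,X):
    f=c["color"].shape[0]/2/np.tan(np.radians(c["fovy"])/2)
    p=np.array(c["R"])@X+c["t"]; return p[:2]/p[2]*f+[c["cx"],c["cy"]]
E
python3 - <<'E'
from station import bot
from h import *
for n,a in(("side",((281,186),(238,228))),("top",((295,198),(222,186)))):
    c=bot.read_camera(n); im=c["color"]
    tiles=[]
    for (u,v) in a:
        p=im[v-12:v+13,u-12:u+13].copy()
        g=cv2.cvtColor(p,cv2.COLOR_RGB2GRAY)
        med=np.median(g)
        m=((g>med+18)&(g<200)).astype(np.uint8)
        k,l,s,ce=cv2.connectedComponentsWithStats(m)
        print(n,(u,v),med)
        for i in range(1,k):
            if s[i,4]>20:
                uu,vv=ce[i]+[u-12,v-12]; print(s[i],uu,vv,plane(c,uu,vv,.13))
        tiles.append(cv2.resize(p,(375,375),interpolation=0))
    # lid dark contours
    g=cv2.cvtColor(im,cv2.COLOR_RGB2GRAY)
    cv2.imwrite(f"pics/{n}_t.png",np.hstack(tiles)[:,:,::-1])
E
```

```text
side (281, 186) 131.0
[ 6  8 12  8 69] 280.6666666666667 185.6086956521739 [0.58589767 0.07655822 0.13      ]
side (238, 228) 132.0
[ 6  7 13 10 92] 237.7173913043478 227.84782608695653 [0.60902423 0.22933429 0.13      ]
top (295, 198) 140.0
[  6   6  12  12 112] 294.80357142857144 197.47321428571428 [0.58654946 0.07685017 0.13      ]
top (222, 186) 130.0
[  6   6  12  12 109] 221.86238532110093 185.67889908256882 [0.60919841 0.22933789 0.13      ]
[ 0 21 22  4 22] 220.5 196.72727272727272 [0.58562862 0.23117355 0.13      ]
```

```bash
python3 -c "
import cv2,numpy as np
cv2.imwrite('pics/both.png',np.vstack([cv2.resize(cv2.imread(f'pics/{n}_t.png'),(600,300),interpolation=0) for n in('side','top')]))"
```

```text
(no output)
```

View pics/both.png

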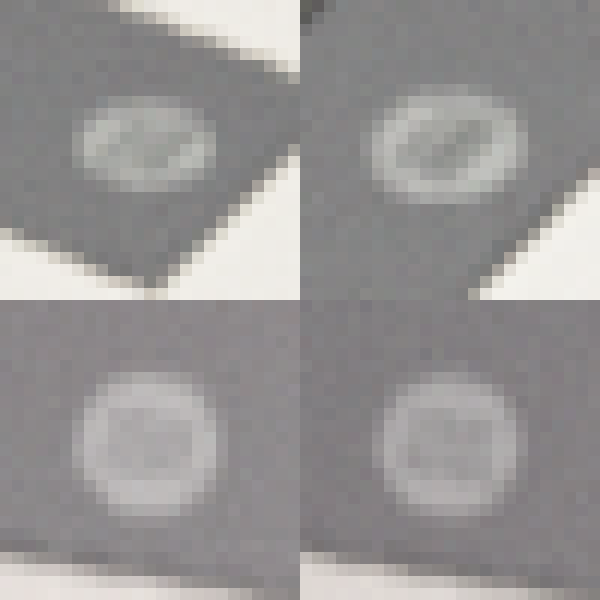

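```bash
python3 - <<'E'
from station import bot
from scipy.spatial.transform import Rotation as Ro
import numpy as np
o=bot.get_obs(); w,x,y,z=o["tool_rot"]
M=Ro.from_quat([x,y,z,w]).as_matrix(); print(M, o["eef_pos"],o["t"])
xt=M[:,0]; print("straighten", np.cross(xt,[0,0,-1]))
print("jaw yaw",np.arctan2(M[1,2],M[0,2]),"lid x yaw",np.arctan2(-.1527,-.0228)+np.pi/2+np.pi)
print(np.array([.5862,.0767,.3])-o["eef_pos"])
E
```

```text
[[-1.90099493e-04 -9.70425629e-01  2.41400213e-01]
 [-1.13674324e-03  2.41400271e-01  9.70424967e-01]
 [-9.99999336e-01 -8.99327650e-05 -1.14901484e-03]] [0.16287186 0.65469253 0.23067433] 0.2
straighten [ 0.00113674 -0.0001901   0.        ]
jaw yaw 1.3269876847201183 lid x yaw 2.9933752654484502
[ 0.42332814 -0.57799253  0.06932567]
```

Request:
drive_tool --slide '[[0, 0, 35], [10, -14, 70], [30, -41, 70], [55, -75, 70], [80, -109, 70], [105, -143, 70], [130, -178, 70], [155, -212, 70], [180, -246, 70], [205, -280, 70]]' --turn '[[0, 0, 0], [0, 0, 0], [0, 0, 0.02], [0, 0, 0.04], [0, 0, 0.06], [0, 0, 0.08], [0, 0, 0.095], [0, 0, 0.095], [0, 0, 0.095], [0, 0, 0.095]]' --gripper '[0, 0, 0, 0, 0, 0, 0, 0, 0, 0]' --squeeze 30

```text
t: 1.2
eef_pos: [0.3686, 0.373, 0.3007]
tool_rot: [0.536, -0.462, 0.536, 0.461]
contact_force: [0.9, 0.1, -0.1]
gripper_width: -0.002
```

Request:
drive_tool --slide '[[25, -34, 0], [50, -68, 0], [75, -102, 0], [100, -136, 0], [125, -170, 0], [150, -204, 0], [175, -238, 0], [200, -272, 0], [217.6, -296.3, 0], [217.6, -296.3, 0]]' --turn '[[0, 0, 0], [0, 0, 0], [0, 0, 0], [0, 0, 0], [0, 0, 0], [0, 0, 0], [0, 0, 0], [0, 0, 0], [0, 0, 0], [0, 0, 0]]' --gripper '[0, 0, 0, 0, 0, 0, 0, 0, 0, 0]'

```text
t: 2.2
eef_pos: [0.5879, 0.0714, 0.3006]
tool_rot: [0.537, -0.461, 0.538, 0.458]
contact_force: [-0.3, -0.0, 0.5]
gripper_width: -0.002
```

Descend to about 20 mm above the deck.

Request:
drive_tool --slide '[[-0.5, 2, -15], [-1.7, 5.3, -40], [-1.7, 5.3, -70], [-1.7, 5.3, -100], [-1.7, 5.3, -125], [-1.7, 5.3, -142], [-1.7, 5.3, -150], [-1.7, 5.3, -150], [-1.7, 5.3, -150]]' --turn '[[0, 0, 0], [0, 0, 0], [0, 0, 0], [0, 0, 0], [0, 0, 0], [0, 0, 0], [0, 0, 0], [0, 0, 0], [0, 0, 0]]' --gripper '[0, 0, 0, 0, 0, 0, 0, 0, 0]'

```text
t: 3.1
eef_pos: [0.5867, 0.077, 0.1515]
tool_rot: [0.537, -0.461, 0.538, 0.458]
contact_force: [0.2, -0.2, 0.3]
gripper_width: -0.006
```

```bash
python3 - <<'E'
from station import bot
from h import *
o=bot.get_obs(); print(o["eef_pos"],o["contact_force"],o["t"])
P=[]
for n in("side","top"):
    c=bot.read_camera(n); im=c["color"][:,:,::-1].copy()
    u,v=proj(c,np.array(o["eef_pos"])); print(n,u,v, proj(c,np.array([.5862,.0767,.13])))
    x,y=int(u)-50,int(v)-50
    cr=cv2.resize(im[y:y+100,x:x+100],(400,400),interpolation=cv2.INTER_NEAREST)
    cv2.circle(cr,(int((u-x)*4),int((v-y)*4)),3,(0,0,255),1)
    P.append(cr)
cv2.imwrite("pics/near.png",np.hstack(P))
E
```

```text
[0.58668858 0.07701356 0.15145407] [ 0.20575422 -0.15284572  0.34001573] 3.1
side 280.3776496585624 177.72192171816073 [280.51195838 185.60976839]
top 294.71248866514975 195.25111461243478 [294.87324926 197.63956337]
```

View pics/near.png

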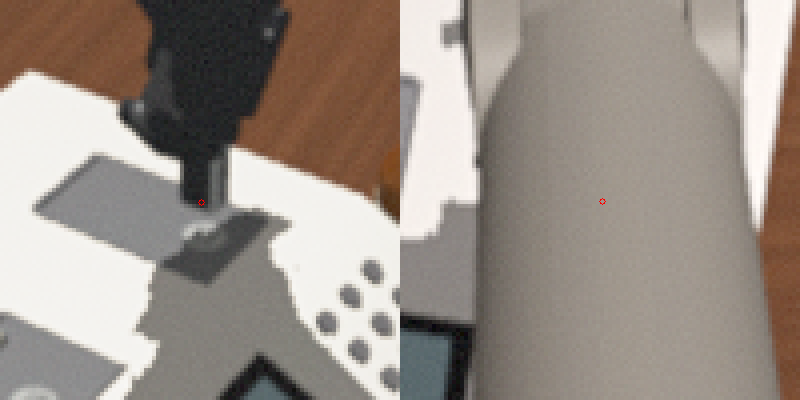

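The side view shows the shut fingers at crop (203,203), straight above the mark at crop (203,235). The arm hides the mark in the top view. Now I'll lower the tip in steps and watch the force.

Request:
drive_tool --slide '[[0, 0, -6], [0, 0, -12], [0, 0, -16], [0, 0, -17], [0, 0, -17]]' --turn '[[0, 0, 0], [0, 0, 0], [0, 0, 0], [0, 0, 0], [0, 0, 0]]' --gripper '[0, 0, 0, 0, 0]'

```text
t: 3.7
eef_pos: [0.5868, 0.0768, 0.1345]
tool_rot: [0.537, -0.461, 0.538, 0.458]
contact_force: [-0.4, -0.4, -0.4]
gripper_width: 0.006
```

Request:
drive_tool --slide '[[0, 0, -1], [0, 0, -2], [0, 0, -3], [0, 0, -3]]' --turn '[[0, 0, 0], [0, 0, 0], [0, 0, 0], [0, 0, 0]]' --gripper '[0, 0, 0, 0]'

```text
t: 4.1
eef_pos: [0.5867, 0.0768, 0.1314]
tool_rot: [0.537, -0.461, 0.538, 0.458]
contact_force: [0.3, 0.5, 0.4]
gripper_width: 0.003
```

Request:
drive_tool --slide '[[0, 0, -1], [0, 0, -2], [0, 0, -2]]' --turn '[[0, 0, 0], [0, 0, 0], [0, 0, 0]]' --gripper '[0, 0, 0]'

```text
t: 4.4
eef_pos: [0.5868, 0.0768, 0.1294]
tool_rot: [0.537, -0.461, 0.538, 0.458]
contact_force: [0.1, 1.1, 1.7]
gripper_width: -0.0
```

```bash
python3 - <<'E'
from station import bot
o=bot.get_obs(); print(o["eef_pos"],o["contact_force"],o["t"])
E
```

```text
[0.58683223 0.07681978 0.12944694] [0.07904659 1.08718461 1.6861128 ] 4.4
```

Request:
drive_tool --slide '[[0, 0, -1], [0, 0, -1.5], [0, 0, -1.5]]' --turn '[[0, 0, 0], [0, 0, 0], [0, 0, 0]]' --gripper '[0, 0, 0]'

```text
t: 4.7
eef_pos: [0.5869, 0.0768, 0.1281]
tool_rot: [0.537, -0.461, 0.538, 0.458]
contact_force: [-0.8, -0.1, 3.9]
gripper_width: 0.002
```

Request:
drive_tool --slide '[[0, 0, -0.7], [0, 0, -0.8], [0, 0, -0.8]]' --turn '[[0, 0, 0], [0, 0, 0], [0, 0, 0]]' --gripper '[0, 0, 0]'

```text
t: 5.0
eef_pos: [0.587, 0.0768, 0.1274]
tool_rot: [0.537, -0.461, 0.538, 0.458]
contact_force: [-1.3, 0.4, 4.3]
gripper_width: 0.0
```

Request:
drive_tool --slide '[[0, 0, -0.5], [0, 0, -0.6], [0, 0, -0.6]]' --turn '[[0, 0, 0], [0, 0, 0], [0, 0, 0]]' --gripper '[0, 0, 0]'

```text
t: 5.3
eef_pos: [0.587, 0.0768, 0.1269]
tool_rot: [0.538, -0.461, 0.538, 0.458]
contact_force: [-2.1, 0.4, 5.5]
gripper_width: 0.001
```

The force is 5.5 N, between the 3 N release and the 6 N stop. Now I'll draw back quickly, up and slightly forward, away from the hinge.

Request:
drive_tool --slide '[[0, 0, 30], [-5, 1, 70], [-15, 2, 110], [-30, 4, 150], [-45, 7, 175], [-65, 10, 190], [-80, 12, 195], [-80, 12, 195], [-80, 12, 195], [-80, 12, 195]]' --turn '[[0, 0, 0], [0, 0, 0], [0, 0, 0], [0, 0, 0], [0, 0, 0], [0, 0, 0], [0, 0, 0], [0, 0, 0], [0, 0, 0], [0, 0, 0]]' --gripper '[0, 0, 0, 0, 0, 0, 0, 0, 0, 0]'

```text
t: 6.3
eef_pos: [0.5073, 0.0886, 0.3212]
tool_rot: [0.537, -0.461, 0.538, 0.458]
contact_force: [-0.4, 0.4, -0.3]
gripper_width: 0.002
```

```bash
python3 - <<'E'
from station import bot
import cv2
c=bot.read_camera("side")["color"][:,:,::-1]; cv2.imwrite("pics/after_side.png",c)
E
```

```text
(no output)
```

View pics/after_side.png

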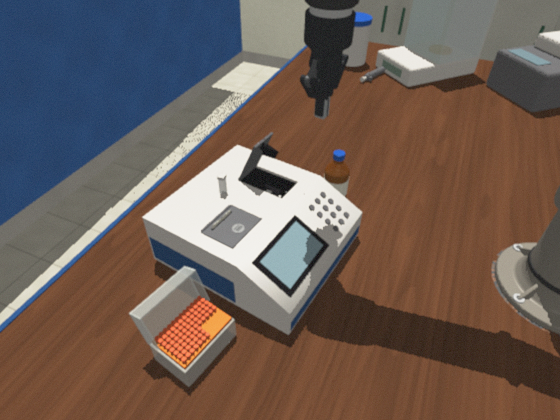

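The sample lid stands open around (258,158) and the dark compartment shows at (268,181). The printer cover at (231,225) is shut, and the cuvette, tip box and bottle have not moved. Now I'll wait and check that the lid stays open.

Request:
drive_tool --slide '[[0, 0, 0], [0, 0, 0], [0, 0, 0], [0, 0, 0], [0, 0, 0], [0, 0, 0], [0, 0, 0], [0, 0, 0], [0, 0, 0], [0, 0, 0]]' --turn '[[0, 0, 0], [0, 0, 0], [0, 0, 0], [0, 0, 0], [0, 0, 0], [0, 0, 0], [0, 0, 0], [0, 0, 0], [0, 0, 0], [0, 0, 0]]' --gripper '[0, 0, 0, 0, 0, 0, 0, 0, 0, 0]'

```text
t: 7.35
eef_pos: [0.5073, 0.0886, 0.3212]
tool_rot: [0.537, -0.461, 0.538, 0.458]
contact_force: [-0.1, 0.2, -0.1]
gripper_width: 0.002
```

Request:
drive_tool --slide '[[0, 0, 0], [0, 0, 0], [0, 0, 0], [0, 0, 0], [0, 0, 0], [0, 0, 0], [0, 0, 0], [0, 0, 0], [0, 0, 0], [0, 0, 0]]' --turn '[[0, 0, 0], [0, 0, 0], [0, 0, 0], [0, 0, 0], [0, 0, 0], [0, 0, 0], [0, 0, 0], [0, 0, 0], [0, 0, 0], [0, 0, 0]]' --gripper '[0, 0, 0, 0, 0, 0, 0, 0, 0, 0]'

```text
t: 8.35
eef_pos: [0.5073, 0.0886, 0.3212]
tool_rot: [0.537, -0.461, 0.538, 0.458]
contact_force: [-0.9, 0.3, 0.5]
gripper_width: -0.0
```

```bash
python3 - <<'E'
from station import bot
from h import *
c=bot.read_camera("side"); im=c["color"][:,:,::-1].copy()
# expected front-edge corners when fully open (46 mm before hinge, 102 above deck)
X=np.array([.989,-.148,0]);Y=np.array([.148,.989,0]);m=np.array([.5862,.0767,.13])
P=[proj(c,m+X*(91.5-46)+Y*s+np.array([0,0,.102])) if 0 else proj(c,m+X*.0455+Y*s+np.array([0,0,.102])) for s in(-.0325,.0325)]
print(P)
x,y=200,110
cr=cv2.resize(im[y:y+130,x:x+170],None,fx=4,fy=4,interpolation=cv2.INTER_CUBIC)
for p in P: cv2.circle(cr,tuple(int(a) for a in (p-[x,y])*4),5,(0,0,255),1)
cv2.imwrite("pics/final_side.png",cr)
a=cv2.imread("pics/side0.png"); d=cv2.absdiff(a,c["color"][:,:,::-1]).max(2)
for n,(u0,u1,v0,v1) in dict(cuv=(212,232,170,200),tip=(130,240,265,385),bottle=(322,352,150,200),printer=(200,265,203,248)).items():
    print(n,(d[v0:v1,u0:u1]>40).sum())
E
```

```text
[array([270.95184839, 131.77961043]), array([253.06947952, 146.1457097 ])]
cuv 0
tip 0
bottle 0
printer 0
```

View pics/final_side.png

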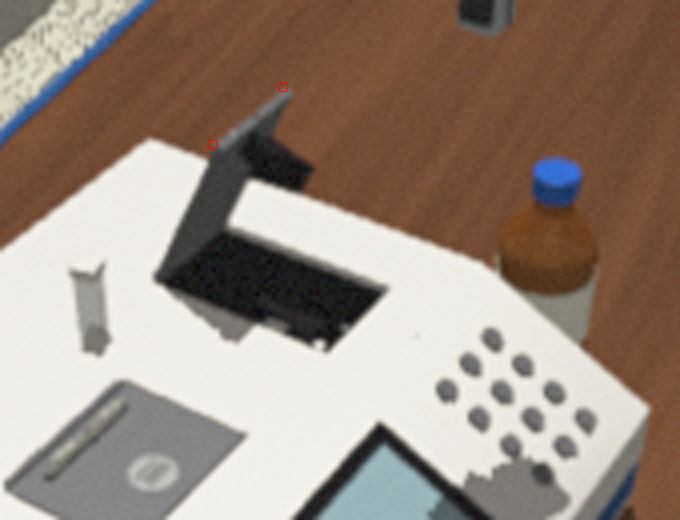

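The lid corners show near crop (291,92) and (217,148), within about 2 px of the full-open prediction. I'll measure the angle and check that the lid is at rest.

```bash
python3 - <<'E'
from station import bot
from h import *
c=bot.read_camera("side")
X=np.array([.989,-.148,0]);Y=np.array([.148,.989,0]);m=np.array([.5862,.0767,.13]);H=m+X*.0915
for a in(.9,1.,1.1,1.15,1.2):
  print(a,[((proj(c,H-X*.1135*np.cos(a)+Y*s+np.array([0,0,.1135*np.sin(a)]))-[200,110])*4).round() for s in(-.0325,.0325)])
a=cv2.imread("pics/after_side.png"); d=cv2.absdiff(a,c["color"][:,:,::-1]).max(2)
print("lid region change 6.3s->now",(d[125:200,235:300]>40).sum())
E
```

```text
0.9 [array([323., 123.]), array([254., 182.])]
1.0 [array([309., 106.]), array([238., 165.])]
1.1 [array([293.,  92.]), array([221., 149.])]
1.15 [array([284.,  85.]), array([213., 142.])]
1.2 [array([276.,  78.]), array([204., 135.])]
lid region change 6.3s->now 0
```

The lid is at about 1.1 rad and has not moved for 2 s. Handing in.

```bash
python3 - <<'E'
from station import bot
print(bot.hand_in())
E
```

```text
the job is handed in; nothing more can be done
None
```

The sample compartment is open and the job is handed in. I pressed the lid's finger mark once with the shut fingertips, to about 3 mm and 5.5 N. I then drew back quickly, up and away from the hinge, and the lid sprang up by itself.

**Sample lid:** in the side view it stands at about 1.1 rad, slightly under the nominal 1.15 but within measuring error. Nothing changed there over the 2 s I waited. The gripper was clear at 0.32 m height.

**Printer cover, cuvette, tip box and bottle:** their parts of the side view showed no change from the start picture.

**Not checked:** I had no direct reading of either lid angle, so these checks rest on the side camera alone. No check failed or disagreed. The hand-in gives no verdict.

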